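# Open the board test jig with its lift lever

## Task

The circuit board in the test jig has finished its test. With shut fingertips push the catch's tab round until the catch is fully off the heavy pressure plate, then press the long end of the lift lever smoothly right down so that the plate is raised, and finish while still holding the lever down so that the board can be taken out. Only push and press: do not grip anything, do not lift the plate by hand, do not let it drop back, and leave the board and the other things on the bench where they are.

Things in the scene. Friction and masses are not known exactly. Their poses are not given: they have to be found in the camera images.
- jig: The test jig: aluminium base 200 x 240 x 45 mm bolted down. Origin: centre of its underside. Its +y points to the plate's hinge, its -y to the front edge where the catch is; the lever runs along its -x side (parallel to y). In this frame: catch pivot x 0, y -100; lever pin x -115, y -15; pad about x -115, y -190; plate hinge axis along x at y 95, height 80 mm.
- catch_tab (a point): Middle of the top edge (127 mm above the bench) of the swing catch's upright finger tab: 6 mm thick, 24 mm long along the catch, standing 30 mm above the bar. The catch is a level dark steel bar 14 mm wide, 91 to 99 mm above the bench. Its nose, 50 mm from the pivot, lies over the tongue of the plate; its tail, 48 mm, points away from the plate and carries the tab, 38 mm from the pivot.
- catch_pivot (a point): Top of the catch's pivot hub, about 103 mm above the bench; the catch turns about the vertical through this point. The hub is 22 mm across.
- catch (a joint): Angle of the catch in rad: 0 = nose square over the plate's tongue, 1.57 = fully off, at its stop. It grows anticlockwise seen from above: the tab is pushed away from the lever's side (towards the jig's +x) through a quarter turn. It stays where it is left and takes about 1.5 N at the tab. The plate is free past about 1.1.
- lever_pad (a point): Centre of the top face of the flat black pad at the long end of the lift lever, 34 mm wide, 64 mm long (along the lever), 8 mm thick. At rest about 0.14 m above the bench, its far end tilted up 0.26 rad; fully pressed about 0.05 m above the bench and tilted 0.26 rad the other way. Nothing stands within 40 mm of it.
- lever_pivot (a point): Centre of the pin on which the lever turns, 82 mm above the bench, 180 mm from the pad; its axis is level and square to the lever. The long arm, a dark steel bar beside the base, runs from here to the pad; the short arm (55 mm) ends in a roller under a lug on the side of the plate.
- lever (a joint): Angle of the lever in rad: 0 = at rest, pad up; it grows as the pad is pressed down; 0.52 = pad fully down, at the stop. Pressing takes about 4 to 8 N at the pad all the way, and the lever goes back with the plate's weight if let go.
- plate_edge (a point): Middle of the top of the plate's front edge (above the tongue's root). The plate is a hinged steel frame, 170 x 140 x 14 mm, with a window through which the board is seen, mass about 2 kg, its top 89 mm above the bench when shut.
- plate (a joint): Angle of the pressure plate in rad: 0 = shut, growing as its front edge rises about the hinge at the jig's back; the lever at its stop holds it at about 0.48. It falls shut if not held up.
- board: The circuit board lying in the jig's nest under the plate, 120 x 100 x 2 mm; origin at the centre of its underside.
- relay: Bystander: black terminal module, 52 x 38 x 18 mm, on the bench in front of the jig. Origin at the centre of its underside.
- relay2: Bystander: a second black terminal module like the first, at the side of the bench.
- reel: Bystander: small reel of solder wire standing on its flange in front of the jig, between the lever pad and the terminal module; 52 mm across, 42 mm high. Origin at the centre of its underside.
- driver: Bystander: screwdriver, 170 mm long, lying near the lever's side of the jig.
- meter: Bystander: hand-held multimeter lying on its back, 150 x 76 x 36 mm.
- flux: Bystander: white flux bottle, 44 mm across, 100 mm high.
- tray: Bystander: black tray with four compartments, 110 x 160 x 30 mm.

How it is judged:
By the outcome, as a careful person would: the job done as asked, in the order asked, and still so for the second after the job is handed in, while the arm keeps its last pose, push and grip.
It also fails if it takes over 40 s, if anything falls off the work surface, if the arm or the gripper's body presses on something with over 40 N, if the wrist force passes 120 N, or if a joint passes its speed limit or range.

## Robot

A 6-joint arm with a two-finger parallel gripper is mounted at the origin on the work surface. World frame = base frame: x ahead of the robot, y to its left, z up, the work surface at z = 0. Lengths are in m, angles in rad, forces in N, time in s.
With the tool pointing down it reaches from about 0.35 to 0.975 m from the base axis. Payload 4.9 kg.
Tool frame: the origin (TCP) lies at the very end of the fingers, on their centre line; the grasp point (between the pads) lies 19 mm behind it (ctrl.pinch_z is the distance from the TCP to the grasp point, in m); z points along the fingers, y is the direction in which the jaws open and shut (so a half turn about z gives the same grasp; the last joint's range is limited). The gripper opens to 85 mm and grips with 20 to 120 N. Pads are 22 mm wide; open, the fingers measure 114 mm over their backs; the gripper's body (76 mm by 85 mm) begins 54 mm behind the grasp point. The pads swing forward as they close: fully open they stand 13 mm farther back than shut.
Start: joints at [1.087, 0.053, 1.613, -0, 1.476, -0.119], TCP at [0.223, 0.584, 0.231] pointing down, gripper open.
Joint ranges: [-3.01, 3.01], [-1.01, 2.22], [0.06, 2.58], [-1.02, 4.17], [0.09, 2.62], [-3.14, 3.14]. Speed limits (rad/s): [2.57, 2.57, 3.14, 3.14, 3.14, 3.14].

## Interface

Orientations are given as a rotation vector (axis times angle).
In Python, from station import ctrl gives the robot as it stands.
- The arm moves only by the tool carry_out, never from a script. Its argument "series" is a list of rows, each a list of 7 numbers: the shift along the world's x, y, z each as a share of 0.025 m, from -1 to 1, then the turn, a rotation vector about the world's x, y, z each as a share of 0.1 rad, from -1 to 1, then the opening, from 0 (shut) to 1 (fully open). A call has 1 to 12 rows; each row shifts and turns the commanded pose from where the row before left it; what a row does not reach is not made up. A row lasts 1/10 s, in which the tool goes at most 50 mm and 8.59 degrees, less where a joint would pass 70% of its speed; a pose out of reach is approached as far as the arm can. A call with a number of a shift or a turn outside -1 to 1 is refused whole. A call with a gripper value outside its range is refused whole. The fingers move at their own pace and stop on an object; "grip_force" is the grip in N (left out, the last holds). Time passes only in rows, so rows that do not move let the fingers close. It gives the time, the measured TCP pose, the force and the opening at its end, in the units of the state.
- ctrl.get_obs(): the state, without advancing time (a new reading comes with each control period).
- ctrl.get_image(name): name is "scene" or "top" or "wrist"; returns a dict with "frame" (420x560x3 uint8, blue, green, red), "fx", "fy", "cx", "cy" (pixels), "R" (3x3) and "t" (3): a world point X has camera coordinates R X + t; the wrist camera has in their place "hand_eye" (4x4, takes a point from camera to tool coordinates, whose origin is the TCP and whose axes are the flange's). Camera axes: x right, y down, z forward; pixel columns grow to the right and rows downward; lengths in m; the calibration is good to about 2 mm. A picture is of the moment at which its call begins: read the wrist's pose just before it. There is no depth.
- ctrl.finish_job(): hands the job in, once; it reports no verdict.
Trained networks look in a picture, given as the dict that the camera call returned (one of the last four; its "shot" number tells which), for a name from the list of things; names that differ only in an ending like _2 or _b are one class to them, and where a whole thing is asked for, a point or a joint stands for the part that bears it (a point fixed in the world has none). Each returns a list of dicts, best first, with "p" (0 to 1); they miss things now and then, are a little off and sometimes report something else, mostly with a low value. They report only what shows in the picture. A call takes as long as a camera call.
- ctrl.trace(picture, name): "mask" (420x560 bool, what is visible of it) and "rect" ([left, top, width, height] as shares, 0 to 1, of the picture: columns of its width, rows of its height, round what is visible of it).
- ctrl.mark_of(picture, name): "position" ([column, row] as shares, 0 to 1, of the picture: columns of its width, rows of its height: a listed point, or the origin of a listed thing).
The state is a dict: "t": time; "q": joint angles; "dq": joint speeds; "effort": joint torques, N m; "tool_pos": TCP position; "tool_rot": TCP orientation; "contact_force": force on the tool from outside, world axes, zero at the start; "wrist_torque": the same for the moment, N m; "opening": finger opening in m.
Only numpy, scipy, OpenCV 4.12 (cv2) and the standard library are available. Lean on these libraries where they do the work, as an engineer would, in place of code of your own. Each camera call takes 0.05 s, during which the arm holds its last target.

## Working session

There is one attempt and no reset: what is moved stays moved. The work goes in short steps, Python scripts to look and compute and a tool call to move; the robot and the scene stay as the last step left them, time stands still between calls to the robot, and variables do not carry over. Pictures are saved under pics/ and viewed, and the job is handed in when it is done.

Besides the shell and the picture viewer there is one more tool, called after "Call:" by a JSON object that holds its "api" and its "payload", one argument or row to a line. carry_out: Moves the arm, as the interface text tells. Shift numbers are shares of 0.025 m and turn numbers shares of 0.1 rad, none past 1 either way. Its arguments: {"type":"object","properties":{"series":{"type":"array"},"grip_force":{"type":"number"}},"required":["series"]}

```bash
mkdir -p pics; cat > h.py <<'E'
import numpy as np, cv2
from station import ctrl
NAMES=["catch_tab","catch_pivot","lever_pad","lever_pivot","plate_edge","jig","board","relay","reel","driver"]
def ray(im,px):
    R=np.array(im["R"]);t=np.array(im["t"])
    d=R.T@np.array([(px[0]-im["cx"])/im["fx"],(px[1]-im["cy"])/im["fy"],1.]);return -R.T@t,d/np.linalg.norm(d)
def tri(rs):
    A=np.zeros((3,3));b=np.zeros(3)
    for o,d in rs:
        P=np.eye(3)-np.outer(d,d);A+=P;b+=P@o
    X=np.linalg.solve(A,b);return X,[np.linalg.norm((np.eye(3)-np.outer(d,d))@(X-o)) for o,d in rs]
def atz(r,z): o,d=r;return o+d*(z-o[2])/d[2]
def proj(im,X):
    c=np.array(im["R"])@X+np.array(im["t"]);return c[0]/c[2]*im["fx"]+im["cx"],c[1]/c[2]*im["fy"]+im["cy"]
E
python3 - <<'E'
from h import *
np.set_printoptions(precision=4,suppress=True)
s=ctrl.get_image("scene");t=ctrl.get_image("top")
for n,i in(("scene",s),("top",t)): cv2.imwrite(f"pics/{n}0.png",i["frame"])
for n in NAMES:
    rs=[]
    for im in(s,t):
        m=ctrl.mark_of(im,n)
        if m:
            p=np.array(m[0]["position"])*[560,420]; rs.append(ray(im,p)); print(n,p,round(m[0]["p"],2),len(m),end=" ; ")
        else: print(n,"none",end=" ; ")
    if len(rs)==2: print(*tri(rs))
    else: print()
o=ctrl.get_obs();print(o)
E
```

```text
catch_tab [246.176 180.39 ] 0.75 1 ; catch_tab [323.12 209.58] 0.79 1 ; [ 0.603  -0.0895  0.2266] [np.float64(0.0015668382659256408), np.float64(0.0015668382659258157)]
catch_pivot [259.392 213.402] 0.68 2 ; catch_pivot [304.696 213.99 ] 0.5 1 ; [ 0.6132 -0.0542  0.0975] [np.float64(0.0013922561707654386), np.float64(0.0013922561707654132)]
lever_pad [194.712 202.02 ] 0.71 1 ; lever_pad [342.216 260.19 ] 0.85 1 ; [ 0.4955 -0.1549  0.1451] [np.float64(0.0039530009311731385), np.float64(0.003953000931173275)]
lever_pivot [244.72  176.988] 0.62 1 ; lever_pivot [275.016 259.896] 0.82 1 ; [0.4931 0.0174 0.105 ] [np.float64(0.007047515384126389), np.float64(0.007047515384126383)]
plate_edge [266.392 204.414] 0.77 1 ; plate_edge [290.192 221.382] 0.78 2 ; [ 0.5965 -0.0143  0.0873] [np.float64(0.0044377782850540445), np.float64(0.004437778285053863)]
jig [279.888 218.694] 0.86 1 ; jig [269.304 224.112] 0.66 2 ; [ 0.6002  0.0417 -0.0082] [np.float64(0.002789030006916822), np.float64(0.002789030006916813)]
board [279.384 196.602] 0.61 1 ; board [263.088 220.71 ] 0.96 1 ; [0.5928 0.0539 0.064 ]
[... 311 characters left out ...]
1473  0.0123] [np.float64(0.004620088918924958), np.float64(0.004620088918925194)]
driver [222.32  191.982] 0.45 1 ; driver [267.624 296.688] 0.91 1 ; [ 0.3997  0.0261 -0.0073] [np.float64(0.0011382493840376073), np.float64(0.001138249384037483)]
{'t': 1.1, 'q': array([ 1.087 ,  0.0527,  1.6129,  0.    ,  1.476 , -0.119 ]), 'dq': array([-0.0015,  0.0002,  0.0004,  0.0016, -0.0025,  0.0002]), 'effort': array([ -0.0022, -39.3694, -37.0463,  -0.0003,   0.0006,   0.    ]), 'tool_pos': array([0.223 , 0.5838, 0.2313]), 'tool_rot': array([-0.5699, -3.0894,  0.0001]), 'contact_force': array([0.6937, 0.8104, 0.3084]), 'wrist_torque': array([-0.007 , -0.0507, -0.0071]), 'opening': 0.08519545435375461}
```

```bash
python3 - <<'E'
import cv2
a=cv2.imread("pics/scene0.png");b=cv2.imread("pics/top0.png")
cv2.imwrite("pics/s1.png",cv2.resize(a[140:320,150:390],None,fx=3.3,fy=3.3,interpolation=cv2.INTER_CUBIC))
cv2.imwrite("pics/t1.png",cv2.resize(b[150:330,180:420],None,fx=3.3,fy=3.3,interpolation=cv2.INTER_CUBIC))
E
```

```text
(no output)
```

View pics/s1.png

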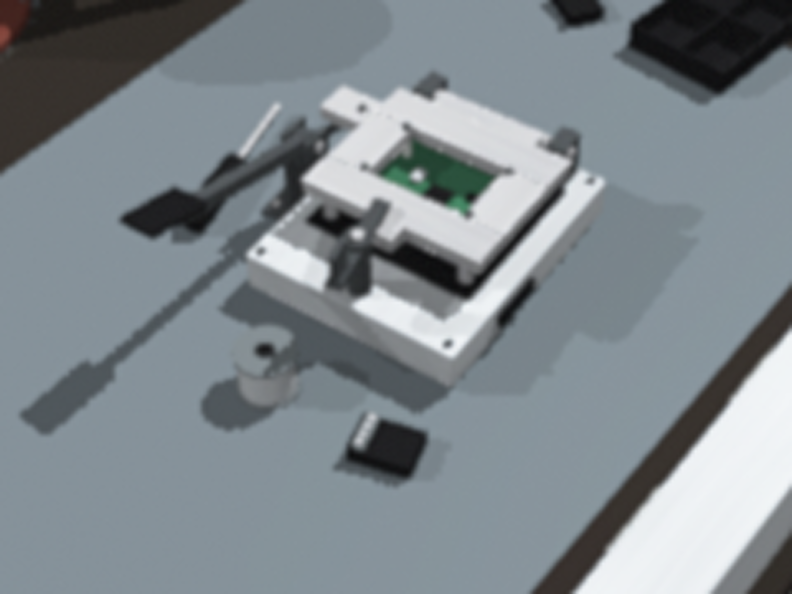

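View pics/t1.png

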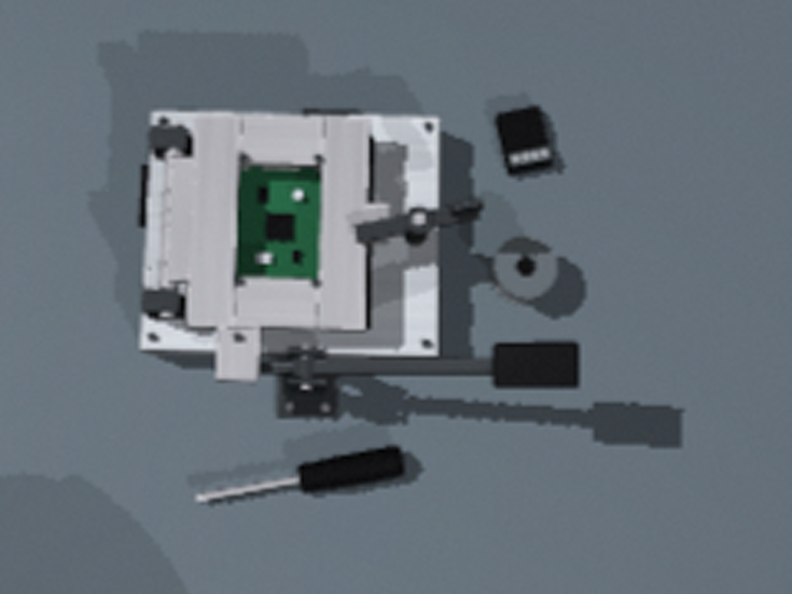

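View pics/top0.png

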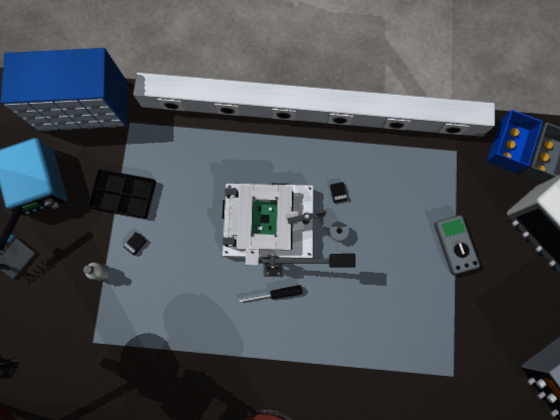

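View pics/scene0.png

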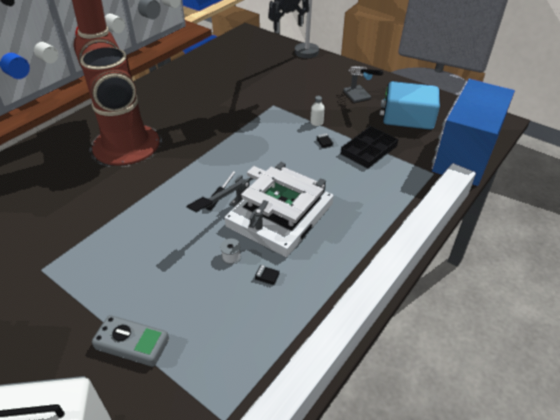

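```bash
python3 - <<'E'
from h import *
np.set_printoptions(precision=4,suppress=True)
t=ctrl.get_image("top");s=ctrl.get_image("scene")
for c in [(150,112),(438,117),(438,353),(141,350)]:
    p=(180+c[0]/3.3,150+c[1]/3.3); print("corner",p,atz(ray(t,p),.045))
for n,z in(("catch_tab",.127),("catch_pivot",.103),("lever_pad",.14),("lever_pivot",.082),("plate_edge",.089)):
  for im in (t,s):
    for m in ctrl.mark_of(im,n): print(n,m["p"],atz(ray(im,np.array(m["position"])*[560,420]),z))
for c in [(465,210),(478,207)]: print("tab top",atz(ray(t,(180+c[0]/3.3,150+c[1]/3.3)),.127))
print("nose",atz(ray(t,(180+362/3.3,150+233/3.3)),.099))
print("tab scene",atz(ray(s,(150+352/3.3,140+243/3.3)),.127), t["fx"], ray(t,(0,0))[0])
w=ctrl.get_image("wrist");print(w["hand_eye"],w["fx"],w["cx"],w["cy"])
E
```

```text
corner (225.45454545454547, 183.93939393939394) [0.689  0.1677 0.045 ]
corner (312.72727272727275, 185.45454545454544) [ 0.7064 -0.0705  0.045 ]
corner (312.72727272727275, 256.969696969697) [ 0.5111 -0.0853  0.045 ]
corner (222.72727272727272, 256.06060606060606) [0.4922 0.1523 0.045 ]
catch_tab 0.73 [ 0.625  -0.0923  0.127 ]
catch_tab 0.44 [0.4195 0.4333 0.127 ]
catch_tab 0.5 [ 0.6105 -0.0994  0.127 ]
catch_tab 0.44 [ 0.6248 -0.0437  0.127 ]
catch_pivot 0.78 [ 0.6041 -0.053   0.103 ]
catch_pivot 0.52 [ 0.612  -0.0481  0.103 ]
lever_pad 0.96 [ 0.4977 -0.1552  0.14  ]
lever_pad 0.42 [ 0.6221 -0.0975  0.14  ]
lever_pad 0.3 [ 0.5676 -0.1394  0.14  ]
lever_pad 0.62 [ 0.5276 -0.0857  0.14  ]
lever_pad 0.57 [ 0.5011 -0.1569  0.14  ]
lever_pivot 0.69 [0.4861 0.0237 0.082 ]
lever_pivot 0.81 [0.4967 0.0311 0.082 ]
plate_edge 0.55 [ 0.6055 -0.0187  0.089 ]
plate_edge 0.72 [0.5033 0.0152 0.089 ]
plate_edge 0.63 [ 0.608  -0.0154  0.089 ]
tab top [ 0.6128 -0.0929  0.127 ]
tab top [ 0.616  -0.1027  0.127 ]
nose [ 0.5931 -0.016   0.099 ]
tab scene [ 0.6269 -0.0824  0.127 ] 482.58829186725524 [ 0.3624 -0.0125  1.3224]
[[-0.0008 -0.9619 -0.2735  0.068 ]
 [ 1.     -0.0009  0.0001 -0.002 ]
 [-0.0004 -0.2735  0.9619 -0.1423]
 [ 0.      0.      0.      1.    ]] 314.7224073847749 280.586017179299 214.86183942774178
```

Call:
{"api": "carry_out", "payload": {
  "series": [
    [0.49,-0.97,0,0,0,-0.4,0],
    [0.49,-0.97,0,0,0,-0.4,0],
    [0.49,-0.97,0,0,0,-0.4,0],
    [0.49,-0.97,0,0,0,-0.4,0],
    [0.49,-0.97,0,0,0,-0.4,0],
    [0.49,-0.97,0,0,0,-0.4,0],
    [0.49,-0.97,0,0,0,-0.4,0],
    [0.49,-0.97,0,0,0,-0.4,0],
    [0.49,-0.97,0,0,0,-0.4,0],
    [0.49,-0.97,0,0,0,-0.4,0],
    [0.49,-0.97,0,0,0,-0.4,0],
    [0.49,-0.97,0,0,0,-0.4,0]
  ],
  "grip_force": 30
}}

```text
t: 2.95
tool_pos: [0.3703, 0.2919, 0.2315]
tool_rot: [1.29, 2.864, 0.001]
contact_force: [-0.2, -0.8, -0.5]
opening: -0.0001
```

Call:
{"api": "carry_out", "payload": {
  "series": [
    [0.49,-0.97,0,0,0,-0.4,0],
    [0.49,-0.97,0,0,0,-0.4,0],
    [0.49,-0.97,0,0,0,-0.4,0],
    [0.49,-0.97,0,0,0,-0.4,0],
    [0.49,-0.97,0,0,0,-0.4,0],
    [0.49,-0.97,0,0,0,-0.4,0],
    [0.49,-0.97,0,0,0,-0.4,0],
    [0.49,-0.97,0,0,0,-0.4,0],
    [0.49,-0.97,0,0,0,-0.4,0],
    [0.49,-0.97,0,0,0,-0.4,0],
    [0.49,-0.97,0,0,0,-0.4,0],
    [0.49,-0.97,0,0,0,-0.4,0]
  ]
}}

```text
t: 4.15
tool_pos: [0.5174, 0.0008, 0.2315]
tool_rot: [1.934, 2.475, 0.0]
contact_force: [0.3, 0.2, 1.1]
opening: -0.0001
```

Call:
{"api": "carry_out", "payload": {
  "series": [
    [0.49,-0.97,0,0,0,-0.4,0],
    [0.49,-0.97,0,0,0,-0.4,0],
    [0.3,-0.6,0,0,0,-0.4,0],
    [0,0,0,0,0,0,0],
    [0,0,0,0,0,0,0]
  ]
}}

```text
t: 4.65
tool_pos: [0.5488, -0.0613, 0.2312]
tool_rot: [-2.076, -2.356, -0.0]
contact_force: [0.2, 0.0, -0.3]
opening: 0.0
```

```bash
cat >> h.py <<'E'
def wristcam():
    from scipy.spatial.transform import Rotation as Ro
    o=ctrl.get_obs();w=ctrl.get_image("wrist")
    T=np.eye(4);T[:3,:3]=Ro.from_rotvec(o["tool_rot"]).as_matrix();T[:3,3]=o["tool_pos"]
    C=np.linalg.inv(T@np.array(w["hand_eye"]));w=dict(w);w["R"]=C[:3,:3];w["t"]=C[:3,3];return o,w
E
python3 - <<'E'
from h import *
np.set_printoptions(precision=4,suppress=True)
o,w=wristcam();print(o["t"],o["tool_pos"],o["tool_rot"],o["contact_force"],o["opening"],o["q"])
cv2.imwrite("pics/w1.png",w["frame"])
for n,z in(("catch_tab",.127),("catch_pivot",.103),("plate_edge",.089)):
    for m in ctrl.mark_of(w,n): 
        p=np.array(m["position"])*[560,420];print(n,m["p"],p,atz(ray(w,p),z))
E
```

```text
4.65 [ 0.5488 -0.0613  0.2312] [-2.0764 -2.3565 -0.0002] [ 0.2296  0.0232 -0.3114] 6.288808188165785e-06 [-0.2462 -0.1208  1.7824  0.0005  1.4807 -0.3725]
catch_tab 0.6 [360.528 261.408] [ 0.6219 -0.0965  0.127 ]
catch_tab 0.34 [348.488  84.588] [0.5861 0.0399 0.127 ]
catch_pivot 0.62 [345.8  208.32] [ 0.6069 -0.0577  0.103 ]
plate_edge 0.82 [350.28  165.312] [ 0.6071 -0.0211  0.089 ]
```

View pics/w1.png

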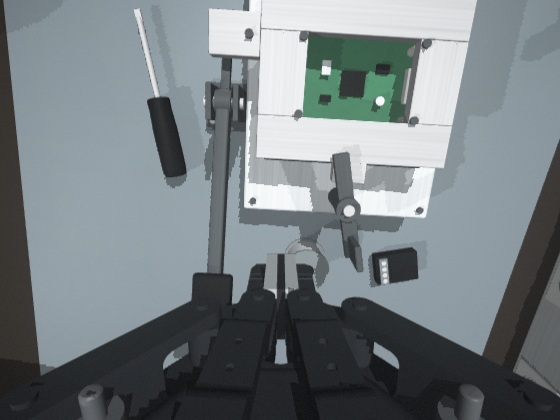

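Call:
{"api": "carry_out", "payload": {
  "series": [
    [0.46,-0.8,0,0,0,0,0],
    [0.46,-0.8,-0.4,0,0,0,0],
    [0,0,-0.9,0,0,0,0],
    [0,0,-0.9,0,0,0,0],
    [0,0,-0.9,0,0,0,0],
    [0,0,-0.9,0,0,0,0],
    [0,0,-0.84,0,0,0,0],
    [0,0,0,0,0,0,0]
  ]
}}

```text
t: 5.65
tool_pos: [0.5693, -0.1002, 0.1066]
tool_rot: [-2.072, -2.353, 0.004]
contact_force: [-1.4, -0.3, -0.6]
opening: -0.0002
```

```bash
python3 - <<'E'
from h import *
np.set_printoptions(precision=4,suppress=True)
o,w=wristcam();print(o["t"],o["tool_pos"],o["contact_force"])
cv2.imwrite("pics/w2.png",w["frame"])
for n,z in(("catch_tab",.127),("catch_pivot",.103)):
    for m in ctrl.mark_of(w,n): 
        p=np.array(m["position"])*[560,420];print(n,m["p"],p,atz(ray(w,p),z))
piv=np.array([.607,-.058])
P=lambda a,d,r=.038: piv+r*np.array([np.sin(a),-np.cos(a)])-d*np.array([np.cos(a),np.sin(a)])
p=o["tool_pos"][:2]
seq=[(.126,.030),(.126,.022)]+[(.126+.1*k,.015) for k in range(1,16)]
for a,d in seq:
    q=P(a,d);print(round(a,3),q,np.round((q-p)/.025,2));p=q
E
```

```text
5.65 [ 0.5693 -0.1002  0.1066] [-1.3811 -0.3355 -0.6355]
catch_tab 0.57 [399.   287.91] [ 0.6203 -0.094   0.127 ]
catch_tab 0.23 [431.2   279.888] [ 0.6331 -0.0885  0.127 ]
catch_pivot 0.78 [375.312 194.88 ] [ 0.6096 -0.0594  0.103 ]
0.126 [ 0.582  -0.0995] [0.51 0.03]
0.126 [ 0.5899 -0.0985] [0.32 0.04]
0.226 [ 0.6009 -0.0984] [0.44 0.  ]
0.326 [ 0.605  -0.0988] [ 0.16 -0.02]
0.426 [ 0.609  -0.0988] [0.16 0.  ]
0.526 [ 0.6131 -0.0984] [0.16 0.02]
0.626 [ 0.6171 -0.0976] [0.16 0.03]
0.726 [ 0.621  -0.0964] [0.16 0.05]
0.826 [ 0.6248 -0.0948] [0.15 0.06]
0.926 [ 0.6284 -0.0928] [0.14 0.08]
1.026 [ 0.6317 -0.0905] [0.13 0.09]
1.126 [ 0.6348 -0.0879] [0.12 0.11]
1.226 [ 0.6377 -0.085 ] [0.11 0.12]
1.326 [ 0.6402 -0.0818] [0.1  0.13]
1.426 [ 0.6424 -0.0783] [0.09 0.14]
1.526 [ 0.6443 -0.0747] [0.07 0.15]
1.626 [ 0.6458 -0.0709] [0.06 0.15]
```

View pics/w2.png

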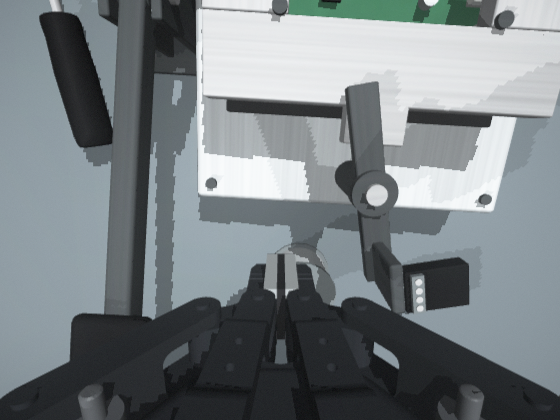

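Call:
{"api": "carry_out", "payload": {
  "series": [
    [0.5,0.03,0,0,0,0,0],
    [0.32,0.04,0,0,0,0.5,0],
    [0.44,0,0,0,0,0.5,0],
    [0.16,-0.02,0,0,0,1,0],
    [0.16,0,0,0,0,1,0],
    [0.16,0.02,0,0,0,1,0],
    [0.16,0.03,0,0,0,1,0]
  ]
}}

```text
t: 6.5
tool_pos: [0.6208, -0.0994, 0.1119]
tool_rot: [1.423, 2.799, -0.0]
contact_force: [-2.3, -0.9, 0.8]
opening: 0.0001
```

```bash
python3 - <<'E'
from h import *
np.set_printoptions(precision=4,suppress=True)
o,w=wristcam();print(o["t"],o["tool_pos"],o["tool_rot"],o["contact_force"])
cv2.imwrite("pics/w3.png",w["frame"])
E
```

```text
6.5 [ 0.6208 -0.0994  0.1119] [ 1.4228  2.7993 -0.0003] [-2.3486 -0.9205  0.7914]
```

View pics/w3.png

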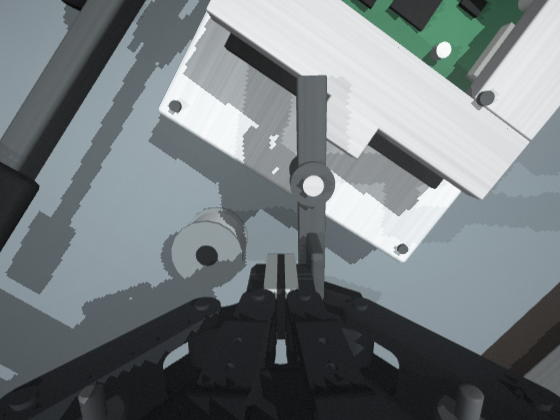

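Call:
{"api": "carry_out", "payload": {
  "series": [
    [0.14,0.07,0,0,0,1,0],
    [0.14,0.08,0,0,0,1,0],
    [0.14,0.09,0,0,0,1,0],
    [0.12,0.1,0,0,0,1,0],
    [0.11,0.12,0,0,0,1,0],
    [0.1,0.13,0,0,0,1,0],
    [0.09,0.14,0,0,0,1,0],
    [0.08,0.15,0,0,0,1,0]
  ]
}}

```text
t: 7.35
tool_pos: [0.6446, -0.0781, 0.1121]
tool_rot: [0.224, 3.129, -0.003]
contact_force: [2.0, -2.9, 0.2]
opening: 0.0002
```

```bash
python3 - <<'E'
from h import *
np.set_printoptions(precision=4,suppress=True)
o,w=wristcam();print(o["t"],o["tool_pos"],o["tool_rot"],o["contact_force"])
r=o["tool_rot"];print(2*np.arctan2(r[1],r[0])-np.pi/2)
cv2.imwrite("pics/w4.png",w["frame"])
E
```

```text
7.35 [ 0.6446 -0.0781  0.1121] [ 0.2237  3.1289 -0.0033] [ 2.0252 -2.9055  0.2151]
1.428046396772587
```

View pics/w4.png

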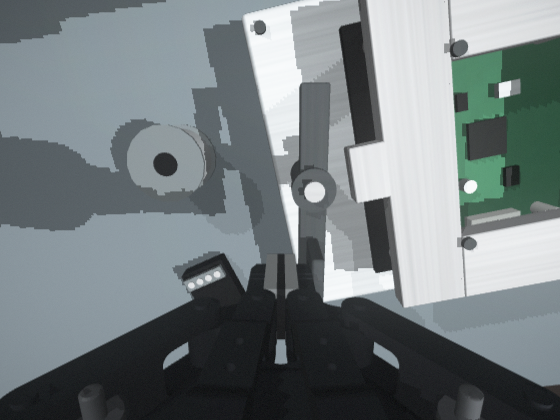

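Call:
{"api": "carry_out", "payload": {
  "series": [
    [0.05,0.16,0,0,0,1,0],
    [0.03,0.16,0,0,0,1,0],
    [0.0,0.12,0,0,0,0.2,0],
    [0.0,0.08,0,0,0,0,0],
    [0,0,0,0,0,0,0]
  ]
}}

```text
t: 7.9
tool_pos: [0.6469, -0.0697, 0.1124]
tool_rot: [-0.112, 3.134, -0.018]
contact_force: [3.3, -16.2, -1.7]
opening: 0.0001
```

```bash
python3 - <<'E'
from h import *
np.set_printoptions(precision=4,suppress=True)
o,w=wristcam();print(o["t"],o["tool_pos"],o["tool_rot"],o["contact_force"])
r=o["tool_rot"];print(2*np.arctan2(r[1],r[0])-np.pi/2)
cv2.imwrite("pics/w5.png",w["frame"])
E
```

```text
7.9 [ 0.6469 -0.0697  0.1124] [-0.1119  3.1339 -0.018 ] [  3.2586 -16.2112  -1.744 ]
1.6421732266900881
```

View pics/w5.png

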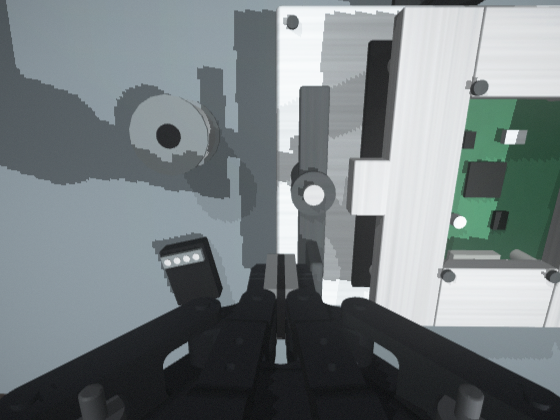

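Call:
{"api": "carry_out", "payload": {
  "series": [
    [0,-0.4,0,0,0,0,0],
    [0,-0.9,0.2,0,0,0,0],
    [0,0,0.95,0,0,0,0],
    [0,0,0.95,0,0,0,0],
    [-0.3,-0.1,0.95,0,0,0,0],
    [-0.95,-0.3,0.5,0,0,0,0],
    [-0.95,-0.4,0,0,0,0,0],
    [-0.95,-0.4,0,0,0,0,0],
    [-0.95,-0.4,0,0,0,0,0],
    [-0.95,-0.4,0,0,0,0,0],
    [-0.87,-0.3,0,0,0,0,0],
    [0,0,0,0,0,0,0]
  ]
}}

```text
t: 9.15
tool_pos: [0.4953, -0.1546, 0.1997]
tool_rot: [-0.112, 3.139, -0.0]
contact_force: [0.1, -0.5, 0.6]
opening: -0.0003
```

```bash
python3 - <<'E'
from h import *
np.set_printoptions(precision=4,suppress=True)
o,w=wristcam();print(o["t"],o["tool_pos"],o["tool_rot"],o["contact_force"])
cv2.imwrite("pics/w6.png",w["frame"])
s=ctrl.get_image("scene");cv2.imwrite("pics/s6.png",cv2.resize(s["frame"][120:320,150:390],None,fx=3,fy=3,interpolation=cv2.INTER_CUBIC))
for im in(w,s):
  for m in ctrl.mark_of(im,"lever_pad"):
    p=np.array(m["position"])*[560,420];print(m["p"],p,atz(ray(im,p),.14))
E
```

```text
9.15 [ 0.4953 -0.1546  0.1997] [-0.1118  3.1388 -0.0001] [ 0.1326 -0.4545  0.6281]
0.88 [290.192 241.206] [ 0.5023 -0.1499  0.14  ]
0.66 [197.008 203.994] [ 0.4981 -0.156   0.14  ]
```

View pics/w6.png

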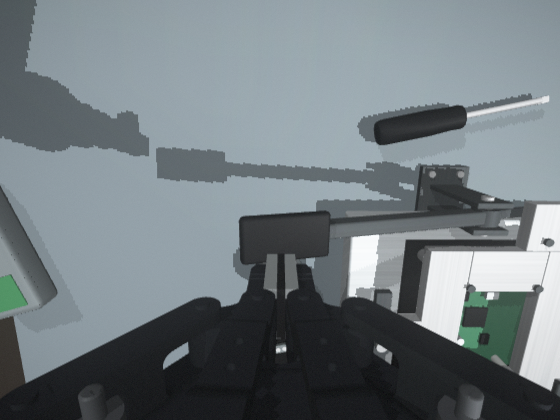

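View pics/s6.png

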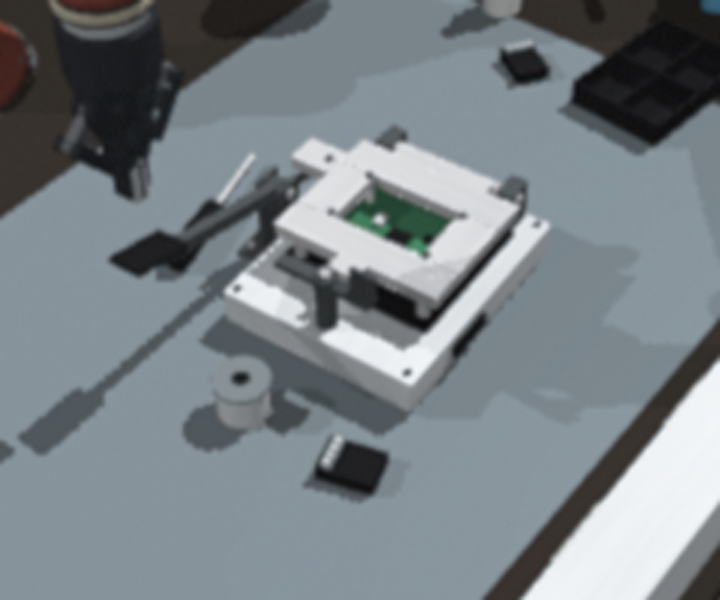

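Call:
{"api": "carry_out", "payload": {
  "series": [
    [0.18,-0.1,-0.8,0,0,0,0],
    [0,0,-0.8,0,0,0,0],
    [0,0,-0.3,0,0,0,0],
    [0,0,-0.2,0,0,0,0],
    [0,0,-0.2,0,0,0,0],
    [0,0,-0.2,0,0,0,0]
  ]
}}

```text
t: 9.95
tool_pos: [0.5018, -0.1579, 0.139]
tool_rot: [-0.119, 3.138, -0.005]
contact_force: [-5.3, -2.5, 10.4]
opening: -0.0
```

```bash
python3 - <<'E'
from h import *
np.set_printoptions(precision=4,suppress=True)
o,w=wristcam();print(o["t"],o["tool_pos"],o["tool_rot"],o["contact_force"])
cv2.imwrite("pics/w7.png",w["frame"])
E
```

```text
9.95 [ 0.5018 -0.1579  0.139 ] [-0.1186  3.1384 -0.0053] [-5.2911 -2.4991 10.4241]
```

View pics/w7.png

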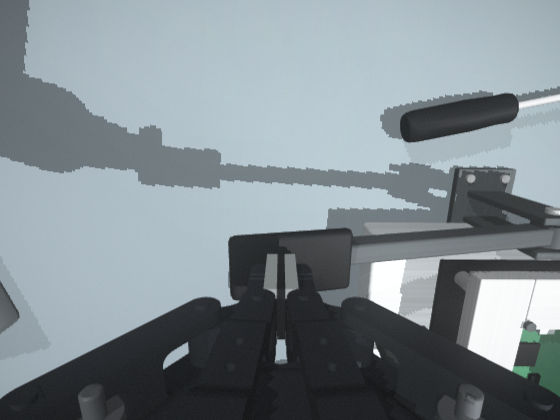

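Call:
{"api": "carry_out", "payload": {
  "series": [
    [0,-0.03,-0.2,0,0,0,0],
    [0,-0.03,-0.25,0,0,0,0],
    [0,-0.03,-0.25,0,0,0,0],
    [0,-0.02,-0.25,0,0,0,0],
    [0,-0.02,-0.25,0,0,0,0],
    [0,-0.01,-0.25,0,0,0,0],
    [0,0,-0.25,0,0,0,0],
    [0,0,-0.25,0,0,0,0],
    [0,0,-0.25,0,0,0,0]
  ]
}}

```text
t: 10.9
tool_pos: [0.5037, -0.1643, 0.0863]
tool_rot: [-0.118, 3.134, -0.015]
contact_force: [-3.9, -7.9, 11.6]
opening: -0.0002
```

Call:
{"api": "carry_out", "payload": {
  "series": [
    [0,0.01,-0.25,0,0,0,0],
    [0,0.01,-0.25,0,0,0,0],
    [0,0.02,-0.25,0,0,0,0],
    [0,0.02,-0.2,0,0,0,0]
  ]
}}

```text
t: 11.3
tool_pos: [0.5037, -0.1632, 0.062]
tool_rot: [-0.119, 3.134, -0.016]
contact_force: [-3.5, -10.4, 9.1]
opening: 0.0
```

```bash
python3 - <<'E'
from h import *
np.set_printoptions(precision=4,suppress=True)
o,w=wristcam();print(o["t"],o["tool_pos"],o["tool_rot"],o["contact_force"])
cv2.imwrite("pics/w8.png",w["frame"])
s=ctrl.get_image("scene");cv2.imwrite("pics/s8.png",cv2.resize(s["frame"][120:320,150:390],None,fx=3,fy=3,interpolation=cv2.INTER_CUBIC))
E
```

```text
11.3 [ 0.5037 -0.1632  0.062 ] [-0.1187  3.134  -0.0159] [ -3.5463 -10.3938   9.1293]
```

View pics/w8.png

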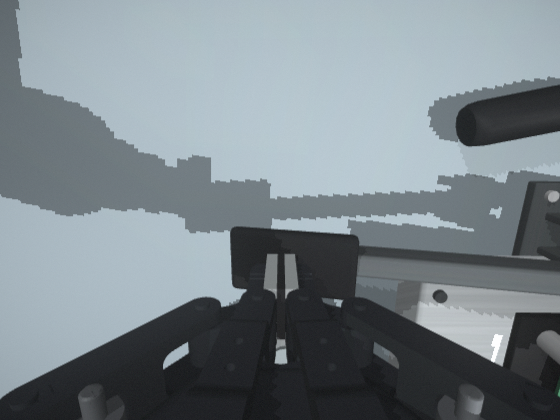

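View pics/s8.png

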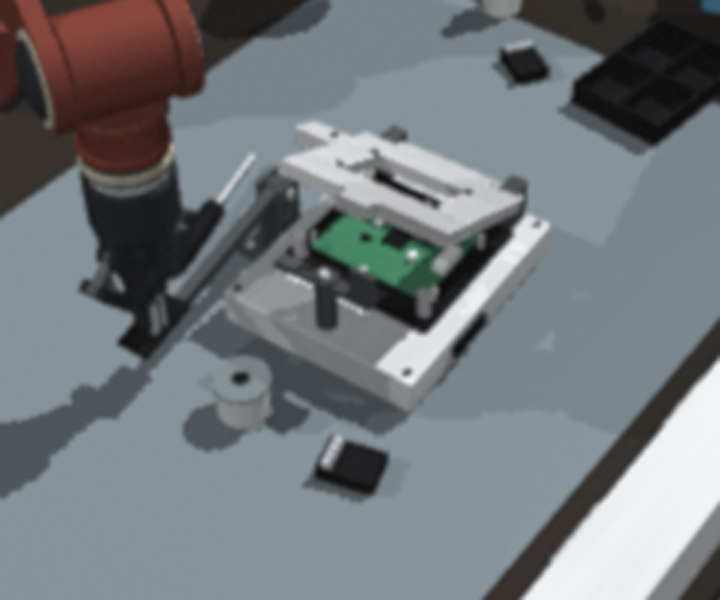

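Call:
{"api": "carry_out", "payload": {
  "series": [
    [-0.05,-0.04,-0.2,0,0,0,0],
    [-0.05,-0.04,-0.2,0,0,0,0],
    [-0.05,-0.02,-0.15,0,0,0,0],
    [0,0,-0.1,0,0,0,0],
    [0,0,0,0,0,0,0]
  ]
}}

```text
t: 11.9
tool_pos: [0.5023, -0.1624, 0.048]
tool_rot: [-0.117, 3.13, -0.004]
contact_force: [-2.0, 4.8, 18.8]
opening: -0.0001
```

Call:
{"api": "carry_out", "payload": {
  "series": [
    [0,-0.02,-0.08,0,0,0,0],
    [0,0,0,0,0,0,0],
    [0,0,0,0,0,0,0]
  ]
}}

```text
t: 12.2
tool_pos: [0.5025, -0.1625, 0.0476]
tool_rot: [-0.117, 3.13, -0.002]
contact_force: [-7.4, 7.3, 30.7]
opening: -0.0001
```

```bash
python3 - <<'E'
from h import *
np.set_printoptions(precision=4,suppress=True)
o,w=wristcam();print(o["t"],o["tool_pos"],o["tool_rot"],o["contact_force"])
cv2.imwrite("pics/w9.png",w["frame"])
s=ctrl.get_image("scene");cv2.imwrite("pics/s9.png",cv2.resize(s["frame"][120:320,150:390],None,fx=3,fy=3,interpolation=cv2.INTER_CUBIC))
# predicted plate edge for angle 0..0.5
c=np.array([.5997,.0411]);y=.076;R=np.array([[np.cos(y),-np.sin(y)],[np.sin(y),np.cos(y)]])
for th in(.4,.44,.48):
    r=.155;X=np.append(c+R@np.array([0,.095-.140*np.cos(th)-.009*np.sin(th)*0]),.08+.009*np.cos(th)+.14*np.sin(th));print(th,proj(s,X))
print([ (np.array(m["position"])*[560,420],m["p"]) for m in ctrl.mark_of(s,"plate_edge")])
E
```

```text
12.2 [ 0.5025 -0.1625  0.0476] [-0.1174  3.1301 -0.0022] [-7.3828  7.3212 30.7105]
0.4 (np.float64(271.3862639944914), np.float64(185.36637211501912))
0.44 (np.float64(271.86913075631537), np.float64(183.4073365524255))
0.48 (np.float64(272.3982861277358), np.float64(181.42998458808285))
[(array([271.992, 182.112]), 0.56)]
```

View pics/w9.png

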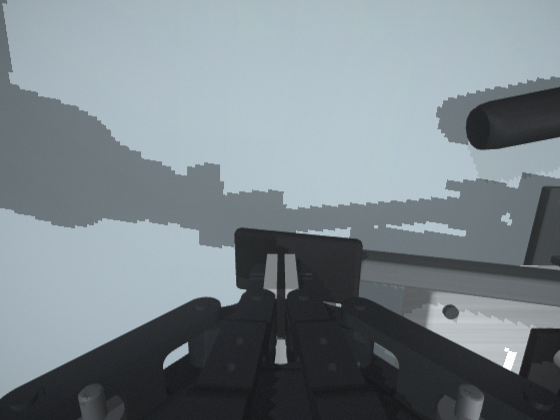

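View pics/s9.png

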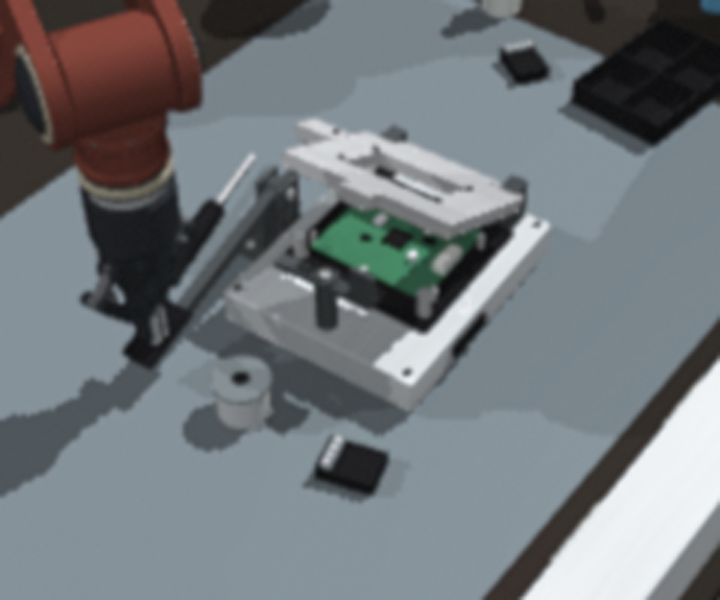

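Call:
{"api": "carry_out", "payload": {
  "series": [
    [0,0,0.04,0,0,0,0],
    [0,0,0,0,0,0,0],
    [0,0,0,0,0,0,0],
    [0,0,0,0,0,0,0]
  ]
}}

```text
t: 12.75
tool_pos: [0.5024, -0.1625, 0.0478]
tool_rot: [-0.117, 3.13, -0.003]
contact_force: [-4.4, 6.4, 24.8]
opening: 0.0
```

Still at the stop, and the push is steady at about 25 N.

```bash
python3 - <<'E'
from h import *
print(ctrl.finish_job());o=ctrl.get_obs();print(o["t"],o["tool_pos"],o["contact_force"])
E
```

```text
the job is handed in; nothing more can be done
None
the job is handed in; nothing more can be done
```

The catch is off, the plate is raised and the lever is held down. I handed the job in at about 12.8 s of the 40 s allowed.

- **Catch:** I pushed the tab round with shut fingertips until it met its stop. The force there rose to about 16 N, and the wrist picture showed the bar parallel to the plate's edge, clear of the tongue.
- **Lever:** I pressed the pad down smoothly from about 0.139 m to 0.048 m. Pressing 2 mm further moved it only 0.4 mm and raised the force to 31 N, so it was at its stop. I then eased off to a steady downward push of about 25 N and finished holding it there.
- **Plate:** the detected front edge in the last scene picture fits a plate angle of about 0.47 rad, against the expected 0.48.
- **Other things:** the board, the reel and the near terminal module look unmoved in that picture. The screwdriver is partly hidden there, but the wrist view shows it still lying beside the jig. I did not check the multimeter, flux bottle, tray or second module in the last pictures; the arm did not go near them while working.

**Disagreements:**
- The first catch-tab reading, which combined both cameras, put the tab at 0.227 m, against the known 0.127 m. I discarded it and used the stated height with the wrist view.
- The fingers pressed the pad near its jig-side edge rather than at its centre. They held without slipping.
- The reading after hand-in was refused, so I did not see the final second.

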